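Gauge a sample rack against the flip stop of an analyser loading rail

TASK

Flip the yellow stop leaf down by its blue handle until it is fully seated on the fence, then bring the grey red-and-violet-capped tube rack flush against the fence and slide it along the fence up to the lowered leaf, holding it there for half a second with a light push of about 5 N (never more than 15 N on the stop). Let go of the rack, then flip the leaf back up past upright without shifting the gauged rack, so that the rail is free. Keep the rack upright and leave everything else on the bench where it stands.

Things in the scene. Friction and masses are not known exactly. Their poses are not given: they have to be found in the camera images.
- rail: Fixed rail: white deck 520 x 180 mm, top at z 12 mm; aluminium fence along its far edge, 20 mm thick, top at z 36 mm. Origin at bench level under the fence's front face, which is the plane x = 0 of this frame; +x goes through the fence away from the robot, +y left along the fence, z up. Deck spans x -150 to 30, y -310 to 210 mm. Its place and yaw differ each time.
- stop: Fixed dark steel carriage on the fence, y 4 to 56 mm, up to z 72 mm; axes parallel to the rail's, origin at bench level at the fence's front face. It carries the leaf on a hand-set fine adjustment: the leaf's gauging face (looks to -y, to the rack) lies somewhere from y 0 to +6 mm, not measured, to be felt; it keeps its setting. Force on the stop counts carriage and leaf.
- leaf (a joint): Hinge angle (rad) of the yellow leaf; axis along the stop's y at its x 10, z 60 mm. 0 = fully down: arm level to -x over the deck. Grows as it rises and goes back over the fence; 1.57 upright, end stop 2.0. Friction holds it where left. Handle: free blue round bar, 12 mm thick, 44 mm long, parallel to the axis, 85 mm from it, left of the leaf; its middle 34 to 40 mm left of the stop's origin.
- rack: Loose grey five-tube rack, red and violet caps: body 30 (x) x 110 (y) x 65 mm tall, fixed capped tubes up to 90 mm; 0.2 to 0.42 kg. Origin under its centre. Starts on the deck, askew, 30 to 80 mm off the fence, right of the stop. Flush on the fence its origin is at x -15 mm of the rail; its +y end meets the leaf. Grip it across its width, above the fence top.
- spare_rack: white five-tube rack with yellow and green caps, 30 x 110 x 90 mm; bystander, origin under its centre
- cup: small clear sample cup with red lid, 36 mm across, 45 mm tall, standing on the right end of the rail's deck; bystander
- jar: white jar with red lid, 48 mm across, 60 mm tall; bystander
- reagent: white bottle with blue cap, 68 mm across, 150 mm tall; bystander
- tipbox: blue tip box with clear lid, 85 x 120 x 63 mm; bystander
- pipette: blue and white pipette lying flat, 245 mm long; bystander
- beaker: glass beaker, 70 mm across, 85 mm tall; bystander
Things that resemble listed ones, but are neither listed nor needed, are in the scene too. Leave any black look-alike of the rack alone.

How it is judged (in metres and radians):
On the way, in this order (a step that is already met when the one before it is completed fails the run):
1. the leaf is flipped down and fully seated (within 0.05 rad) (value of joint leaf below 0.05 rad), for 0.2 s.
2. with the leaf seated, the rack stands flush on the fence (within 2 mm, 0.04 rad) and presses on the leaf with 2 N or more for 0.3 s (value of joint leaf below 0.06 rad and contact force between rack and stop above 2 N and x of rack in the frame of rail above -0.0172 m and angle between the y axis of rack and the y axis of rail, either way round below 0.04 rad), for 0.3 s.
3. the leaf is flipped up again, past upright (value of joint leaf above 1.58 rad), for 0.2 s.
At the end, for the whole second after the job is handed in: The leaf stands past upright (over 1.57 rad), the rack stands upright and still on the deck, flush on the fence (gap under about 2 mm, askew under 0.04 rad), its left end at the gauged place (within 2.5 mm of the 0 to 6 mm span in which the leaf's face can lie), and it is released (value of joint leaf above 1.57 rad and x of rack in the frame of rail above -0.0172 m and angle between the y axis of rack and the y axis of rail, either way round below 0.04 rad and y of rack in the frame of stop between -0.0575 and -0.0475 m and height (world z) of rack below 0.0145 m and angle between rack's own z axis and vertical below 0.05 rad and linear speed of rack below 0.01 m/s and contact force between rack and the fingers below 0.1 N); the robot touches nothing.
It fails at once if the rack pressed on the stop with more than 15 N (contact force between rack and stop above 15 N).
It fails at once if the rack shifted (moving faster than 15 mm/s) at the stop (left end within 11 mm of the carriage's origin, or past it) while the leaf is off its seat by more than 0.12 rad (value of joint leaf above 0.12 rad and y of rack in the frame of stop above -0.066 m and linear speed of rack above 0.015 m/s).
It fails at once if the rack tipped by more than 0.3 rad (angle between rack's own z axis and vertical above 0.3 rad).
It fails at once if a bystander moved by more than 20 mm (distance of any of spare_rack, cup, jar, reagent, tipbox, pipette, beaker from where it was at the start of the episode above 0.02 m).
It also fails if it takes over 67 s, if anything falls off the work surface, if the arm or the gripper's body presses on something with over 40 N, if the wrist force passes 120 N, or if a joint passes its speed limit or range.

ROBOT

A 6-joint arm with a two-finger parallel gripper is mounted at the origin on the work surface. World frame = base frame: x ahead of the robot, y to its left, z up, the work surface at z = 0. Lengths are in m, angles in degrees, forces in N, time in s.
With the tool pointing down it reaches from about 0.325 to 0.85 m from the base axis. Payload 15.5 kg.
Tool frame: the origin (TCP) lies midway between the tips of the shut fingers; the grasp point (between the pads) lies 19 mm behind it; z points along the fingers, y is the line along which they close (so a half turn about z gives the same grasp; the last joint's range is limited). The gripper opens to 91 mm and grips with 3 to 60 N. Pads are 32 mm wide; open, the fingers measure 118 mm over their backs; the gripper's body (76 mm by 178 mm) begins 60 mm behind the grasp point.
Start: joints at [-81.274, 28.281, 77.091, -0, 74.628, -5.472], TCP at [0.153, -0.606, 0.214] pointing down, gripper open.
Joint ranges: [-166.48, 166.48], [-47.26, 123.95], [12.59, 153.08], [-70.14, 250.14], [6.76, 159.57], [-176.63, 176.63]. Speed limits (degrees/s): [108.29, 108.29, 147.25, 172.46, 172.46, 172.46].

INTERFACE

Orientations are given as a 3x3 rotation matrix whose columns are the frame's x, y, z axes.
In Python, from bench import ctrl gives the robot as it stands. The module is installed in compiled form; this text tells all that it offers. Calls block until the motion is done:
- ctrl.goto(position, orientation): joint-space move of the TCP to a pose.
- ctrl.move_l(position, vel=0.15, ori=None, contact_N=None): straight line of the TCP; ori=None keeps the orientation; vel is the mean speed in m/s. With contact_N (N) it stops when the force on the tool has changed by that much, and returns True; else False.
- ctrl.movej(angles): joint-space move.
- ctrl.command_gripper(opening): opening from 0.0 (shut) to 1.0 (fully open); the grip force is fixed at half the most; returns when the fingers have stopped.
- ctrl.sleep(seconds).
- ctrl.ik(position, orientation): joint angles nearest the present ones, or None.
- ctrl.read_camera(name): name is "scene" or "top"; returns the picture (480x640x3 uint8, blue, green, red); there is no depth.
- ctrl.camera_params(name): a dict with "fx", "fy", "cx", "cy" (pixels), "pose" (4x4, takes a point from camera to world coordinates). Camera axes: x right, y up, looking along -z (the intrinsics and any distortion apply to the point x, -y, -z); pixel columns grow to the right and rows downward; lengths in m; the calibration is good to about 2 mm. A picture is of the moment at which its call begins. camera_params takes no time and is no camera call.
A pose or a line that the arm cannot do raises ctrl.MotionError and nothing moves.
- ctrl.sign_off(): hands the job in; it is judged then, once.
Readings, each from a call of its own:
- ctrl.current_t(): time.
- ctrl.current_q(): joint angles.
- ctrl.current_dq(): joint speeds.
- ctrl.current_effort(): joint torques, N m.
- ctrl.current_tool_pos(): TCP position.
- ctrl.current_eef_rot(): TCP orientation.
- ctrl.current_contact_force(): force on the tool from outside, world axes, zero at the start.
- ctrl.current_wrist_torque(): the same for the moment, N m.
- ctrl.current_grip_width(): opening from 0.0 (shut) to 1.0 (fully open).
- ctrl.current_grasp_force(): force on a finger pad.
Only numpy, scipy, OpenCV 4.12 (cv2) and the standard library are available. Lean on these libraries where they do the work, as an engineer would, in place of code of your own. Each camera call takes 0.05 s, during which the arm holds its last target. There are 200 camera calls.

## Working session

There is one attempt and no reset: what is moved stays moved. The work goes in short steps, each a Python script; the robot and the scene stay as the last script left them, time stands still between calls to the robot, and variables do not carry over. Pictures are saved under pics/ and viewed, at most 10 in all, crops included, and the job is handed in when it is done.

```bash
mkdir -p pics; python3 - <<'E'
from bench import ctrl
import cv2,numpy as np
for n in("scene","top"):
    im=ctrl.read_camera(n);cv2.imwrite(f"pics/{n}0.png",im)
    p=ctrl.camera_params(n);print(n,{k:(np.round(v,4).tolist() if k=="pose" else v) for k,v in p.items()})
print(ctrl.current_t(),ctrl.current_eef_rot())
E
```

```text
scene {'fx': 597.5847895972676, 'fy': 597.5847895972676, 'cx': 322.08325794742154, 'cy': 243.17355831387832, 'pose': [[0.0253, -0.6586, 0.7521, 1.6163], [0.9995, 0.0017, -0.0321, -0.0381], [0.0199, 0.7525, 0.6583, 1.0024], [0.0, 0.0, 0.0, 1.0]]}
top {'fx': 596.4082823998948, 'fy': 596.4082823998948, 'cx': 318.26257428720737, 'cy': 236.49482137512658, 'pose': [[-0.0032, 0.9904, -0.1381, 0.3631], [-1.0, -0.0019, 0.0096, -0.004], [0.0093, 0.1382, 0.9904, 1.4941], [0.0, 0.0, 0.0, 1.0]]}
0.1 [[ 9.69441440e-01  2.45322761e-01 -1.94638670e-04]
 [ 2.45322822e-01 -9.69440782e-01  1.13246485e-03]
 [ 8.91287377e-05 -1.14560766e-03 -9.99999340e-01]]
```

View pics/scene0.png

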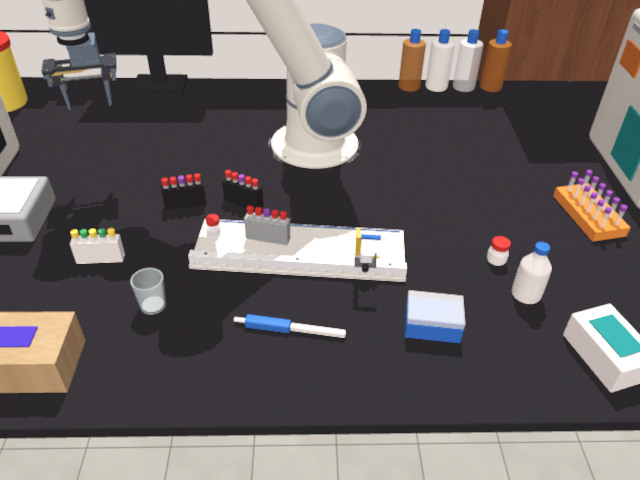

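View pics/top0.png

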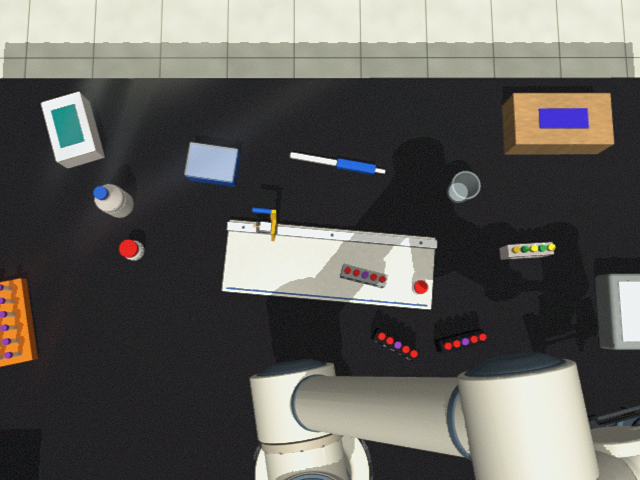

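The scene shot faces the robot and the top shot has +x up, +y left. What could be taken for the rack:
- Grey rack on the deck: top (363,275), scene (268,228). This is the one, being grey and on the deck.
- Black racks: top (397,343) and (463,341). Not these.
- White spare rack: top (527,250). Not this.

The leaf is yellow at top (274,225), with its blue handle at (262,211). I'll check this in one close crop.

```bash
cat > h.py <<'E'
import cv2,numpy as np
from bench import ctrl
def ray(n,uv):
    p=ctrl.camera_params(n);T=np.array(p["pose"])
    d=np.array([(uv[0]-p["cx"])/p["fx"],-(uv[1]-p["cy"])/p["fy"],-1.])
    return T[:3,3],T[:3,:3]@d
def onz(n,uv,z):
    o,d=ray(n,uv);return o+d*(z-o[2])/d[2]
def two(uv1,uv2):
    o1,d1=ray("top",uv1);o2,d2=ray("scene",uv2)
    s=np.linalg.lstsq(np.c_[d1,-d2],o2-o1,rcond=None)[0]
    a,b=o1+s[0]*d1,o2+s[1]*d2
    return (a+b)/2,np.linalg.norm(a-b)
def proj(n,P):
    p=ctrl.camera_params(n);T=np.array(p["pose"]);c=T[:3,:3].T@(np.asarray(P)-T[:3,3])
    return np.array([p["cx"]+p["fx"]*c[0]/-c[2],p["cy"]-p["fy"]*c[1]/-c[2]])
def blobs(im,kind,roi,amin=5):
    h=cv2.cvtColor(im,cv2.COLOR_BGR2HSV);H,S,V=cv2.split(h)
    m={"blue":(H>100)&(H<128)&(S>150)&(V>60),"yellow":(H>15)&(H<35)&(S>140)&(V>90),
       "red":((H<8)|(H>172))&(S>150)&(V>80),"violet":(H>128)&(H<165)&(S>80)&(V>50)}[kind]
    x0,y0,x1,y1=roi;k=np.zeros_like(m);k[y0:y1,x0:x1]=1
    m=(m&k).astype(np.uint8)
    n,l,s,c=cv2.connectedComponentsWithStats(m)
    return [(c[i],s[i],l==i) for i in range(1,n) if s[i][4]>=amin]
E
python3 - <<'E'
from h import *
t=cv2.imread("pics/top0.png");s=cv2.imread("pics/scene0.png")
a=cv2.resize(t[195:315,215:445],None,fx=3.4,fy=2.4*1.0*3.4/2.4*0.7/0.7,interpolation=cv2.INTER_CUBIC)[:, :]
a=cv2.resize(t[200:312,215:445],(782,381),interpolation=cv2.INTER_CUBIC)
b=cv2.resize(s[195:285,300:420],(290,218),interpolation=cv2.INTER_CUBIC)
b2=cv2.resize(s[195:285,185:305],(290,218),interpolation=cv2.INTER_CUBIC)
o=np.zeros((600,782,3),np.uint8);o[:381]=a;o[382:,:290]=b;o[382:,300:590]=b2
cv2.imwrite("pics/crop1.png",o)
for n,im,roi in(("top",t,(215,195,445,315)),("scene",s,(185,195,420,285))):
    for k in("blue","yellow","red","violet"):
        for c,st,m in blobs(im,k,roi): print(n,k,np.round(c,1),st)
E
```

```text
top blue [260.9 210.2] [252 207  19   7 104]
top yellow [273.2 223.2] [270 209   7  32 138]
top yellow [254.8 225.6] [254 225   3   2   5]
top red [347.3 270. ] [345 267   6   7  32]
top red [356.1 272.1] [353 269   7   7  35]
top red [373.4 276.5] [370 274   7   6  33]
top red [381.9 278.7] [379 276   7   6  33]
top red [420.2 286.8] [414 281  13  13 136]
top violet [364.8 274.2] [362 271   7   7  38]
scene blue [370.3 236.5] [362 235  18   4  64]
scene yellow [357.8 243. ] [356 229   5  26  87]
scene red [253.6 209.6] [246 205  16  10 108]
scene red [274.4 213.4] [271 210   8   8  48]
scene red [283.  214.4] [280 211   7   8  50]
scene red [211.9 219.1] [206 214  13  12 131]
scene violet [266.2 211.8] [263 208   8   9  57]
```

View pics/crop1.png

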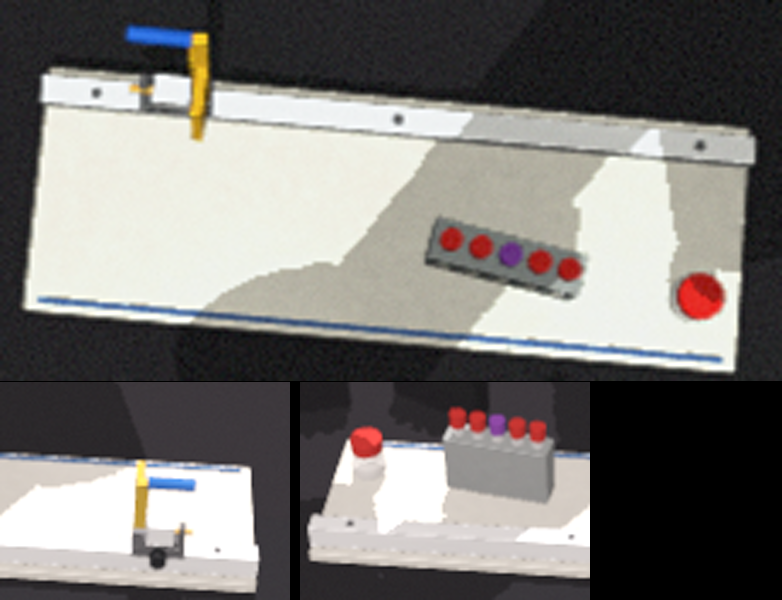

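The crop confirms it. The grey body with red, red, violet, red, red caps is on the deck, crop (505,258), i.e. top (364,275). The yellow leaf is raised, with its blue bar at crop (158,37). The cup stands at the right end. The rail corners can also be read from the crop.

```bash
python3 - <<'E'
from h import *
from scipy.optimize import least_squares
c=lambda x,y:np.array([215+x/3.4,200+y/3.4])
pts=[(c(24,309),(-.15,.21,.012)),(c(735,371),(-.15,-.31,.012)),(c(41,102),(0,.21,.036)),(c(754,163),(0,-.31,.036)),(c(46,72),(.02,.21,.036)),(c(755,133),(.02,-.31,.036))]
for uv,P in pts: print(np.round(onz("top",uv,P[2]),4))
def R(a):return np.array([[np.cos(a),-np.sin(a),0],[np.sin(a),np.cos(a),0],[0,0,1]])
def f(v):
    return np.concatenate([(onz("top",uv,P[2])-(R(v[2])@P+[v[0],v[1],0]))[:2] for uv,P in pts])
r=least_squares(f,[.6,0,0]);print("rail",r.x,"deg",np.degrees(r.x[2]),np.round(r.fun*1e3,1))
v=r.x
h,e=two((260.9,210.2),(370.3,236.5));print("handle",h,e)
y,e=two((273.2,223.2),(357.8,243));print("leaf mid",y,e)
RT=R(v[2]).T
print("handle rail",RT@(h-[v[0],v[1],0]),"leaf rail",RT@(y-[v[0],v[1],0]))
caps=[(347.3,270),(356.1,272.1),(364.8,274.2),(373.4,276.5),(381.9,278.7)]
C=[onz("top",u,.100) for u in caps]; 
print(np.round(C,4)); m=np.mean(C,0);d=C[0]-C[4];print("rack c",m,"axis deg",np.degrees(np.arctan2(-d[0],d[1])),np.linalg.norm(d),"rail",RT@(m-[v[0],v[1],0]))
k,e=two((364.8,274.2),(266.2,211.8));print("violet tri",k,e)
np.save("rail.npy",v)
E
```

```text
[0.4345 0.22   0.012 ]
[ 0.3881 -0.2969  0.012 ]
[0.5831 0.2069 0.036 ]
[ 0.5374 -0.3104  0.036 ]
[0.6052 0.2037 0.036 ]
[ 0.5594 -0.3118  0.036 ]
rail [ 0.56554447 -0.00210576 -0.08884103] deg -5.090215932893103 [-0.3 -0.3 -0.6  0.7 -1.1 -0.1 -0.6  0.5  1.1 -1.6  1.4  0.9]
handle [0.61267142 0.11294052 0.14342588] 0.003200014818886751
leaf mid [0.58893024 0.08816068 0.10350724] 0.001139906707463094
handle rail [0.0367337  0.11877386 0.14342588] leaf rail [0.01528472 0.09198534 0.10350724]
[[ 0.4782 -0.0853  0.1   ]
 [ 0.4732 -0.1059  0.1   ]
 [ 0.4682 -0.1262  0.1   ]
 [ 0.4628 -0.1463  0.1   ]
 [ 0.4576 -0.1661  0.1   ]]
rack c [ 0.46800207 -0.12597422  0.1       ] axis deg -14.298294201330586 0.08336488583161362 rail [-0.08616758 -0.13203432  0.1       ]
violet tri [ 0.46828953 -0.12676447  0.0993302 ] 0.0009542700485201765
```

Everything is consistent: the rail fit residuals are ≤1.6 mm, the handle radius is 88 mm (85 expected), the leaf is at about 1.88 rad, and the caps are at z 99 mm. Next I'll grip the handle and swing the leaf down.

```bash
cat >> h.py <<'E'
v=np.load("rail.npy");a=v[2]
RR=np.array([[np.cos(a),-np.sin(a),0],[np.sin(a),np.cos(a),0],[0,0,1]])
W=lambda x,y,z:RR@np.array([x,y,z])+[v[0],v[1],0]      # rail -> world
L=lambda P:RR.T@(np.asarray(P)-[v[0],v[1],0])
def ori(da=0):
    b=a+da;return np.array([[-np.sin(b),np.cos(b),0],[np.cos(b),np.sin(b),0],[0,0,-1.]])
F=lambda:RR.T@np.array(ctrl.current_contact_force())
HY=.121
hp=lambda th,r=.085,dz=0:W(.010-r*np.cos(th),HY,.060+r*np.sin(th)-.019+dz)
def st(s=""):print(s,"t%.2f"%ctrl.current_t(),"tcp",np.round(L(ctrl.current_tool_pos())*1e3,1),"F",np.round(F(),1),"w%.3f"%ctrl.current_grip_width(),"g%.1f"%ctrl.current_grasp_force(),flush=True)
E
python3 - <<'E'
from h import *
ctrl.goto(hp(1.88,dz=.07),ori());st("above")
ctrl.move_l(hp(1.88),vel=.12);st("at")
ctrl.command_gripper(0.0);st("grip")
for th in np.linspace(1.7,.04,9):
    ctrl.move_l(hp(th),vel=.12)
    f=F()
    if abs(th-1.07)<.02 or np.linalg.norm(f)>25: st("th%.2f"%th)
    if np.linalg.norm(f)>60: break
st("down")
cv2.imwrite("pics/scene1.png",ctrl.read_camera("scene"))
E
```

```text
above t3.10 tcp [ 36.1 120.3 192. ] F [-0.7  0.3  0.1] w0.999 g0.0
at t3.83 tcp [ 36.3 121.  122.5] F [ 0.2  0.7 -0.3] w0.998 g0.0
grip t5.03 tcp [ 36. 121. 122.] F [ 1.  -0.  -0.1] w0.121 g30.0
th1.08 t6.20 tcp [-30.  121.2 115.7] F [ 0.9  5.2 -0.4] w0.121 g30.0
down t7.70 tcp [-74.7 121.2  44. ] F [-2.4  7.   0.1] w0.127 g30.0
```

Gripped at 12 mm wide and swung with low forces. Now I'll release and press the handle from above with shut fingers to seat it; its top should read z 66 mm.

```bash
python3 - <<'E'
from h import *
ctrl.command_gripper(0.35);st()
ctrl.move_l(W(-.075,HY,.085),vel=.15)
ctrl.command_gripper(0.0)
hit=ctrl.move_l(W(-.075,HY,.058),vel=.03,contact_N=12);st("press %s"%hit)
ctrl.sleep(.25)
st()
ctrl.move_l(W(-.075,HY,.16),vel=.25)
im=ctrl.read_camera("scene");t=ctrl.read_camera("top")
cv2.imwrite("pics/c2.png",np.hstack([cv2.resize(im[195:285,300:420],(400,300)),cv2.resize(t[195:285,215:335],(400,300))]))
E
```

```text
t8.27 tcp [-74.9 120.9  44.4] F [0.7 0.4 0.7] w0.346 g0.0
press True t9.97 tcp [-75.2 121.1  64.9] F [-3.5 -0.9 23.1] w0.004 g11.9
 t10.22 tcp [-75.2 121.1  65.2] F [-3.6  0.1 19.2] w0.003 g9.5
```

View pics/c2.png

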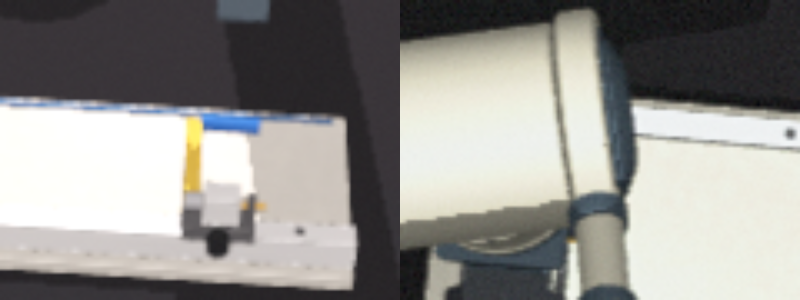

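Left half of the picture: the leaf lies level over the deck with its blue handle at (230,125) and its foot on the carriage. The arm hides the right half. The press was solid at about 20 N at z 65 mm, so the leaf is seated. Next I'll grip the rack, square it up and bring it to the fence.

```bash
python3 - <<'E'
from h import *
da=np.radians(-14.3)-a; P=L([.468,-.126,0]); z=.050
ctrl.goto(W(P[0],P[1],.165),ori(da));st("above")
ctrl.command_gripper(1.0)
hit=ctrl.move_l(W(P[0],P[1],z),vel=.12,contact_N=10);st("low %s"%hit)
if not hit:
    ctrl.command_gripper(0.0);st("grip")
    ctrl.move_l(W(P[0]+.01,P[1],z),vel=.06,ori=ori());st("square")
    ctrl.move_l(W(-.022,P[1],z),vel=.08,ori=ori());st("near")
    hit=ctrl.move_l(W(-.008,P[1],z),vel=.01,contact_N=6);st("fence %s"%hit)
E
```

```text
above t11.85 tcp [ -86.1 -131.3  164.7] F [ 0.   0.4 -0.1] w0.005 g0.0
low False t14.35 tcp [ -85.8 -132.2   50.5] F [-0.2 -0.6 -0.9] w1.001 g0.0
grip t15.31 tcp [ -86.2 -132.1   50. ] F [-0.  -0.7 -1.1] w0.327 g30.0
square t15.62 tcp [ -76.  -132.1   50. ] F [ 1.2  0.1 -1. ] w0.328 g30.0
near t16.45 tcp [ -22.2 -132.1   50. ] F [ 0.9 -0.7 -0.3] w0.329 g30.0
fence True t16.79 tcp [ -22.2 -132.1   50. ] F [-1.8 -0.2  7.1] w0.326 g30.0
```

```bash
python3 - <<'E'
from h import *
y=L(ctrl.current_tool_pos())[1]
st("rest")
for x in np.arange(-.0212,-.0105,.001):
    ctrl.move_l(W(x,y,.050),vel=.02,ori=ori());f=F();st("x%.1f"%(x*1e3))
    if f[0]<-7 or np.linalg.norm(f)>20: break
E
```

```text
rest t16.79 tcp [ -22.2 -132.1   50. ] F [-1.8 -0.2  7.1] w0.326 g30.0
x-21.2 t17.04 tcp [ -21.3 -132.    50. ] F [-0.3 -0.2  1.8] w0.329 g30.0
x-20.2 t17.29 tcp [ -20.7 -132.    50. ] F [-4.  -0.3  5. ] w0.326 g30.0
x-19.2 t17.54 tcp [ -19.8 -132.    50. ] F [-3.8  0.3  5.7] w0.332 g30.0
x-18.2 t17.79 tcp [ -18.7 -132.    50. ] F [-4.5 -0.6  4.5] w0.326 g30.0
x-17.2 t18.04 tcp [ -17.6 -132.    50. ] F [-4.   0.3  5. ] w0.328 g30.0
x-16.2 t18.29 tcp [ -16.6 -132.    50. ] F [-4.9 -0.4  5.9] w0.325 g30.0
x-15.2 t18.54 tcp [ -15.7 -132.    50. ] F [-4.6 -0.8  6.2] w0.326 g30.0
x-14.2 t18.79 tcp [ -15.6 -131.9   50. ] F [-10.2  -0.7  11.3] w0.330 g30.0
```

Deck friction accounts for about 4.5 N. The fence contact came at x ≈ −15.7 mm, as expected. Now I'll slide along the fence, fast to 15 mm short of the stop, then in small steps while watching the y force.

```bash
python3 - <<'E'
from h import *
y0=L(ctrl.current_tool_pos())[1]; X=-.0147;Z=.0503
ctrl.move_l(W(X,y0,Z),vel=.02,ori=ori());st("eased")
ctrl.move_l(W(X,.008,Z),vel=.06,ori=ori());st("slid")
B=[]
y=.008
while y<.048:
    y+=.001
    ctrl.move_l(W(X,y,Z),vel=.015,ori=ori());f=F();p=L(ctrl.current_tool_pos())
    base=np.median(B) if len(B)>=3 else f[1]
    print("%.1f"%(y*1e3),np.round(p[:2]*1e3,1),np.round(f,1))
    if len(B)>=3 and f[1]-base<-2.2: break
    if f[1]<-12: break
    B.append(f[1])
st("contact?");print("base",base)
E
```

```text
eased t19.04 tcp [ -15.6 -131.8   50. ] F [-6.9 -1.5  2.3] w0.326 g30.0
slid t21.52 tcp [-15.2   8.   50. ] F [-4.9 -1.1 -3.4] w0.326 g30.0
9.0 [-15.2   9. ] [-4.3 -1.1 -3.6]
10.0 [-15.2  10. ] [-5.7 -1.1 -2.4]
11.0 [-15.1  11. ] [-5.5 -1.9 -3.2]
12.0 [-15.1  12. ] [-6.  -2.2 -3.2]
13.0 [-15.1  13. ] [-5.6 -2.8 -3.5]
14.0 [-15.2  14. ] [-5.  -1.4 -2.9]
15.0 [-15.1  15. ] [-6.1 -0.8 -3.7]
16.0 [-15.1  16. ] [-4.8 -0.5 -1.9]
17.0 [-15.1  17. ] [-4.7 -0.8 -2.4]
18.0 [-15.2  18. ] [-4.8 -1.8 -2.2]
19.0 [-15.1  19. ] [-6.  -1.1 -3.1]
20.0 [-15.1  20. ] [-5.2 -1.6 -2. ]
21.0 [-15.1  21. ] [-4.9 -2.1 -3. ]
22.0 [-15.1  22. ] [-5.3 -2.4 -2.2]
23.0 [-15.1  23. ] [-5.4 -1.6 -4. ]
24.0 [-15.1  24. ] [-5.4 -1.1 -3.5]
25.0 [-15.1  25. ] [-5.7 -1.  -2.9]
26.0 [-15.1  26. ] [-4.6 -1.2 -3. ]
27.0 [-15.1  27. ] [-4.9 -1.2 -2.7]
28.0 [-15.1  28. ] [-4.6 -2.4 -2.8]
29.0 [-15.1  29. ] [-4.3 -1.4 -3.4]
30.0 [-15.1  30. ] [-5.4 -1.3 -3.7]
31.0 [-15.1  31. ] [-4.8 -1.4 -2.3]
32.0 [-15.1  32. ] [-5.5 -1.7 -2.7]
33.0 [-15.1  32.7] [-5.2 -4.4 -2.3]
contact? t27.77 tcp [-15.1  32.7  50.2] F [-5.2 -4.4 -2.3] w0.324 g30.0
base -1.368674218098509
```

Contact at y ≈ 32.5 mm, inside the predicted 24–36 mm. I'll bring the push to about 5–6 N in 0.2 mm steps, hold it and release.

```bash
python3 - <<'E'
from h import *
X=-.0147;Z=.0503;y=.033
fy=lambda:np.mean([(ctrl.sleep(.02),F()[1])[1] for _ in range(4)])
f=fy()
while f>-6.8 and y<.036:
    y+=.0002;ctrl.move_l(W(X,y,Z),vel=.01,ori=ori());f=fy();print("%.1f"%(y*1e3),round(f,1),np.round(L(ctrl.current_tool_pos())*1e3,1))
ctrl.sleep(.6);st("held")
E
```

```text
33.2 -6.6 [-15.   32.7  50.2]
33.4 -8.3 [-15.1  32.7  50.1]
held t29.07 tcp [-15.1  32.7  50.1] F [-5.3 -8.5 -2.8] w0.327 g30.0
```

Held at about 7 N net. Now I'll ease off, release, rise and look.

```bash
python3 - <<'E'
from h import *
ctrl.move_l(W(-.0150,.0329,.0502),vel=.01,ori=ori());st("eased")
ctrl.command_gripper(0.65);st("open")
ctrl.move_l(W(-.015,.0329,.165),vel=.12);st("up")
ctrl.goto(W(-.075,HY,.135),ori());st("above handle")
s=ctrl.read_camera("scene");cv2.imwrite("pics/s3.png",cv2.resize(s[190:290,250:410],(800,500),interpolation=cv2.INTER_CUBIC))
for k in("red","violet","blue"):
    for c,q,m in blobs(s,k,(185,190,420,250)):print(k,np.round(c,1),q)
for d in(-.0417,-.02085,0,.02085,.0417):print(np.round(proj("scene",W(-.0153,.0325+d,.100)),1))
E
```

```text
eased t29.32 tcp [-15.1  32.6  50.1] F [-3.7 -4.4 -2.6] w0.326 g30.0
open t29.95 tcp [-14.9  32.9  50.2] F [0.4 0.4 0.7] w0.649 g0.0
up t31.06 tcp [-15.4  32.9 164.3] F [ 0.3  0.6 -0.4] w0.649 g0.0
above handle t31.57 tcp [-75.7 121.6 134.4] F [-0.1  0.2  0.3] w0.648 g0.0
red [212.  219.2] [206 214  13  12 132]
red [314.1 234.2] [312 231   5   8  35]
red [323.1 234.6] [321 231   5   8  37]
red [341.  235.7] [339 232   5   8  38]
red [350.1 236.4] [348 233   5   8  37]
violet [332.  235.3] [330 232   5   8  38]
blue [369.1 231.4] [361 229  17   6  63]
[314.9 233.1]
[323.8 233.6]
[332.7 234.1]
[341.7 234.6]
[350.6 235.1]
```

View pics/s3.png

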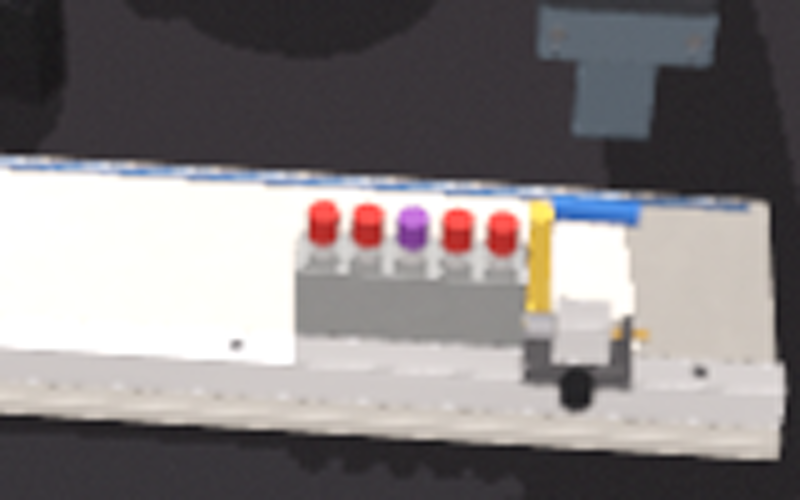

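The picture shows the rack upright and flush on the fence, its left end meeting the seated leaf at (527,285). The caps' yaw and position match the prediction to about 1 px. Now I'll grip the handle and flip the leaf up, biasing slightly away from the rack.

```bash
python3 - <<'E'
from h import *
ctrl.move_l(hp(0.0),vel=.12,ori=ori());st("at")
ctrl.command_gripper(0.0);st("grip")
off=RR@np.array([0,.0005,0])
for th in (.04,.08,.13,.2):
    ctrl.move_l(hp(th)+off,vel=.03)
st("loose")
for th in np.linspace(.4,1.88,8):
    ctrl.move_l(hp(th)+off,vel=.1)
    if np.linalg.norm(F())>60: st("force");break
st("up")
ctrl.command_gripper(0.5);st("open")
ctrl.move_l(hp(1.88,dz=.09),vel=.12)
ctrl.goto(W(-.15,.25,.28),ori());st("clear")
s=ctrl.read_camera("scene");cv2.imwrite("pics/s4.png",cv2.resize(s[190:290,250:410],(800,500),interpolation=cv2.INTER_CUBIC))
for k in("red","violet","blue"):
    for c,q,m in blobs(s,k,(185,190,420,250)):print(k,np.round(c,1),q)
E
```

```text
at t32.56 tcp [-74.5 120.9  41.5] F [ 0.6 -0.2 -0. ] w0.651 g0.0
grip t33.35 tcp [-74.9 121.   41. ] F [ 1.  -0.6  0.7] w0.126 g30.0
loose t34.52 tcp [-73.3 121.2  58. ] F [ 1.6 -5.2 -1.5] w0.120 g30.0
up t37.17 tcp [ 36.5 121.5 122.2] F [ 1.3 -3.6  5.7] w0.122 g30.0
open t37.87 tcp [ 35.8 121.5 121.9] F [-0.2 -0.7 -0.3] w0.501 g0.0
clear t39.71 tcp [-149.2  249.6  279.5] F [-0.5 -0.1 -1.3] w0.500 g0.0
red [212.  219.2] [206 214  13  12 132]
red [314.1 234.2] [312 231   5   8  35]
red [323.1 234.6] [321 231   5   8  37]
red [341.  235.7] [339 232   5   8  38]
red [350.1 236.4] [348 233   5   8  37]
violet [331.9 235.4] [329 232   6   8  39]
blue [370.9 236.2] [362 234  18   5  65]
```

View pics/s4.png

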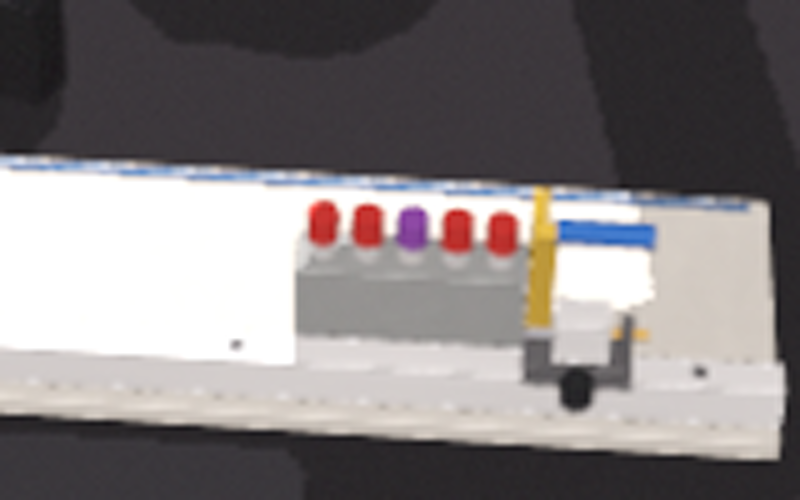

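The leaf is back past upright, with its handle at scene (370.9,236.2) against (370.3,236.5) at the start (about 1.88 rad). The caps' pixels are unchanged, so the rack hasn't shifted. I'm handing in.

```bash
python3 -c "
from bench import ctrl
print(ctrl.sign_off())"
```

```text
the job is handed in; nothing more can be done
None
```

I handed the job in at about 40 s, but the sign-off gave no verdict: the leaf was seated, the rack was gauged flush against it at about 7 N (your target was about 5 N), and the leaf is back past upright with the rack unmoved in the camera check.

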